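# Snap a circuit board onto its standoffs

## Task

Take the green circuit board by its heat sink and set it into the open grey chassis with its green terminal block at the notched wall; the standoffs may sit several millimetres to either side and a few higher than you expect, so feel for their tips. Keep the board level and press it down evenly and gently (never over about 30 N) until it has snapped fully home on all four standoffs, then let go. Leave the other things on the bench where they are.

Things in the scene. Friction and masses are not known exactly. Their poses are not given: they have to be found in the camera images.
- board_grip (a point): Grasp point on the loose green circuit board (0.22 kg): on the axis of its finned aluminium heat sink, 28 mm above the board's underside. The heat sink stands in the middle of the board, 50 mm along the board's x, 30 mm along y (grasp it across y), from the board's top (4 mm above the underside) to 40 mm above the underside. Axes: the board's, z up.
- board: The same board, origin at the centre of its underside: 130 mm (x) by 100 mm (y) by 4 mm, at first flat on the blue mat. Green terminal block (14 x 44 mm, top 16 mm up) at the -x end, three blue capacitors (top 18 mm up) at the +x end. Four 8 mm through holes at x = +-55, y = +-40 mm.
- hole_a (a point): Board hole at x = -55, y = +40 mm, centre, at the underside.
- hole_b (a point): Board hole at x = -55, y = -40 mm, centre, at the underside.
- hole_c (a point): Board hole at x = +55, y = +40 mm, centre, at the underside.
- hole_d (a point): Board hole at x = +55, y = -40 mm, centre, at the underside.
- chassis: Open grey chassis tray, fixed to the bench, 180 mm (its x) by 150 mm (y), walls 3 mm thick, 34 mm high; the -x wall has a notch 70 mm wide for the terminal block, so board axes must agree with chassis axes. Origin: centre of its underside, z up. Inside, a metal deck carries four white snap standoffs at x = +-55, y = +-40 mm from the deck's centre.
- deck_nominal (a point): On the chassis centre, 27 mm above the chassis underside, chassis axes: lowest place of the standoff shoulders, where the seated board's underside comes. The deck is packed up by washers, so all standoff heights here are 0 to 4 mm more. It is centred in x but bolted in slots along y, within 8 mm to either side. Neither is shown by this point. Pressed, the deck gives 1 mm for 25 N.
- tip_level (a point): On the chassis centre, 14 mm above deck_nominal: lowest place of the standoffs' blunt tips (4 mm wide on top, 6 mm wide 2 mm below), which stand 14 mm above the shoulders. Holes off the tips: the board stands on them. Holes over the tips: it drops freely 5 mm, onto the sprung orange barbs at each standoff's +x and -x sides.
- barb_a1 (a joint): Sprung barb on the -x side of the standoff for hole_a: 0 when out (before the board, or clicked out over it), about 0.0014 m while the board holds it in. With the board's underside 6 mm above the shoulders all barbs together resist most, 8 to 14 N pressed evenly; below, 2 to 5 N; they click just before it meets the shoulders. Keep the board-to-chassis force below 30 N.
- barb_a2 (a joint): Sprung barb on the +x side of the standoff for hole_a: 0 when out (before the board, or clicked out over it), about 0.0014 m while the board holds it in.
- barb_b1 (a joint): Sprung barb on the -x side of the standoff for hole_b: 0 when out (before the board, or clicked out over it), about 0.0014 m while the board holds it in.
- barb_b2 (a joint): Sprung barb on the +x side of the standoff for hole_b: 0 when out (before the board, or clicked out over it), about 0.0014 m while the board holds it in.
- barb_c1 (a joint): Sprung barb on the -x side of the standoff for hole_c: 0 when out (before the board, or clicked out over it), about 0.0014 m while the board holds it in.
- barb_c2 (a joint): Sprung barb on the +x side of the standoff for hole_c: 0 when out (before the board, or clicked out over it), about 0.0014 m while the board holds it in.
- barb_d1 (a joint): Sprung barb on the -x side of the standoff for hole_d: 0 when out (before the board, or clicked out over it), about 0.0014 m while the board holds it in.
- barb_d2 (a joint): Sprung barb on the +x side of the standoff for hole_d: 0 when out (before the board, or clicked out over it), about 0.0014 m while the board holds it in.
- screwdriver: red-handled screwdriver (bystander, origin under its centre line; leave alone)
- multimeter: yellow multimeter (bystander, origin under its centre; leave alone)
- parts_tray: blue divided parts tray (bystander, origin under its centre; leave alone)
- spare_board: small blue spare board (bystander, origin under its centre; leave alone)
- solder_spool: steel-grey spool (bystander, origin under its centre; leave alone)
- screw_jar: clear jar with a white cap (bystander, origin under its centre; leave alone)
- tweezers: steel tweezers (bystander, origin under its centre; leave alone)
Not all that is in view belongs to the job. There is more than one size of the board; the one meant has the size given above. Several things have the shape of the chassis; the one meant has the colours described above.

How it is judged:
By the outcome, as a careful person would: the job done as asked, in the order asked, and still so for the second after the job is handed in, with the robot touching nothing.
It also fails if it takes over 69 s, if anything falls off the work surface, if the arm or the gripper's body presses on something with over 40 N, if the wrist force passes 120 N, or if a joint passes its speed limit or range.

## Robot

A 7-joint arm with a two-finger parallel gripper is mounted at the origin on the work surface. World frame = base frame: x ahead of the robot, y to its left, z up, the work surface at z = 0. Lengths are in m, angles in rad, forces in N, time in s.
With the tool pointing down it reaches from about 0.425 to 0.925 m from the base axis. Payload 6.8 kg.
Tool frame: the origin (TCP) lies midway between the tips of the shut fingers; the grasp point (between the pads) lies 19 mm behind it (grip_depth is the distance from the TCP to the grasp point, in m); z points along the fingers, y is the direction in which the jaws open and shut (so a half turn about z gives the same grasp; the last joint's range is limited). The gripper opens to 85 mm and grips with 20 to 120 N. Pads are 22 mm wide; open, the fingers measure 114 mm over their backs; the gripper's body (76 mm by 85 mm) begins 54 mm behind the grasp point. The pads swing forward as they close: fully open they stand 13 mm farther back than shut.
Start: joints at [1.059, 0.477, 0.022, 1.555, -0.011, 1.109, -0.083], TCP at [0.265, -0.621, 0.231] pointing down, gripper open.
Joint ranges: [-2.96, 2.96], [-0.34, 2.1], [-1.41, 1.46], [0.24, 2.44], [-1.37, 4.51], [0.17, 1.92], [-2.96, 2.96]. Speed limits (rad/s): [2.39, 2.39, 3.14, 3.14, 3.14, 3.14, 3.14].

## Interface

Orientations are given as a rotation vector (axis times angle).
In Python, from rig import read_state, snapshot, camera_params, sign_off, regions_of, mark_of, grip_depth gives the robot as it stands. The module is installed in compiled form; this text tells all that it offers.
- The arm moves only by the tool play_rows, never from a script. Its argument "plan" is a list of rows, each an object with "travel": the shift along the tool's x, y, z in cm, a list of three; "twist": the turn, a rotation vector about the tool's x, y, z in degrees, a list of three. In form: [{"travel": [dx, dy, dz], "twist": [rx, ry, rz]}, ...]. A call has 1 to 12 rows; each row shifts and turns the pose as measured when the row begins, along the tool's axes as they then stand; what a row does not reach is not made up. A row lasts 1/8 s, in which the tool goes at most 62.5 mm and 10.7 degrees, less where a joint would pass 70% of its speed; a pose out of reach is approached as far as the arm can. A call is refused whole if a number of a shift passes 6.25 or a number of a turn 10.7, either way. A call with a gripper value outside its range is refused whole. "jaw" is the finger opening in cm, from 0 to 8.54, set as the call begins (left out, the last holds). The fingers move at their own pace and stop on an object; "force" is the grip in N (left out, the last holds). Time passes only in rows, so rows that do not move let the fingers close. It gives the time, the measured TCP pose, the force and the opening at its end, in the units of the state.
- read_state(): the state, without advancing time (a new reading comes with each control period).
- snapshot(name): name is "side" or "top" or "wrist"; returns the picture (384x512x3 uint8, red, green, blue); there is no depth.
- camera_params(name): a dict with "fovy" (degrees; the focal length in pixels is half the picture's height over the tangent of half this angle, whatever the lens; pixels are square), "cx", "cy" (the principal point, pixels), "distortion" ([k1, k2, p1, p2, k3] as OpenCV has them; the pictures are not rectified), "R" (3x3) and "t" (3): a world point X has camera coordinates R X + t; the wrist camera has in their place "hand_eye" (4x4, takes a point from camera to tool coordinates, whose origin is the TCP and whose axes are the flange's). Camera axes: x right, y down, z forward; pixel columns grow to the right and rows downward; lengths in m; the calibration is good to about 2 mm. A picture is of the moment at which its call begins: read the wrist's pose just before it. camera_params takes no time and is no camera call.
- sign_off(): hands the job in, once; it reports no verdict.
Trained networks look in the newest picture that a camera, given by its name, has taken for a name from the list of things; names that differ only in an ending like _2 or _b are one class to them, and where a whole thing is asked for, a point or a joint stands for the part that bears it (a point fixed in the world has none). Each returns a list of dicts, best first, with "p" (0 to 1); they miss things now and then, are a little off and sometimes report something else, mostly with a low value. They report only what shows in the picture. A call takes as long as a camera call. They do not tell look-alikes from the thing itself.
- regions_of(target, camera): "region" (384x512 bool, what is visible of it).
- mark_of(target, camera): "position" ([x, y, z] in m, in world coordinates, good to about 4 mm: a listed point, or the origin of a listed thing).
The state is a dict: "t": time; "joints": joint angles; "joint_vel": joint speeds; "effort": joint torques, N m; "tool_pos": TCP position; "tcp_rot": TCP orientation; "force": force on the tool from outside, world axes, zero at the start; "wrist_torque": the same for the moment, N m; "grip_width": opening from 0.0 (shut) to 1.0 (fully open).
Only numpy, scipy, OpenCV 4.12 (cv2) and the standard library are available. Lean on these libraries where they do the work, as an engineer would, in place of code of your own. Each camera call takes 0.05 s, during which the arm holds its last target. There are 200 camera calls.

## Working session

There is one attempt and no reset: what is moved stays moved. The work goes in short steps, Python scripts to look and compute and a tool call to move; the robot and the scene stay as the last step left them, time stands still between calls to the robot, and variables do not carry over. Pictures are saved under pics/ and viewed, about 8 in all and at most 12, crops included, and the job is handed in when it is done.

Besides the shell and the picture viewer there is one more tool, called after ">>>" as name(argument=value, ...), one argument or row to a line, values as JSON. play_rows: Moves the arm, as the interface text tells. Its arguments: {"type":"object","properties":{"plan":{"type":"array","items":{"type":"object","properties":{"travel":{"type":"array","items":{"type":"number"}},"twist":{"type":"array","items":{"type":"number"}}}}},"jaw":{"type":"number"},"force":{"type":"number"}},"required":["plan"]}

```bash
mkdir -p pics; cat > h.py <<'E'
import numpy as np, cv2
from scipy.spatial.transform import Rotation as Ro
from rig import *
def K(p):
    f=192/np.tan(np.radians(p['fovy'])/2); return np.array([[f,0,p['cx']],[0,f,p['cy']],[0,0,1]])
def ext(name,st=None):
    p=camera_params(name)
    if 'R' in p: return p,np.array(p['R']),np.array(p['t'])
    st=st or read_state(); T=np.eye(4);T[:3,:3]=Ro.from_rotvec(st['tcp_rot']).as_matrix();T[:3,3]=st['tool_pos']
    M=np.linalg.inv(T@np.array(p['hand_eye'])); return p,M[:3,:3],M[:3,3]
def toplane(name,px,z,st=None):
    p,R,t=ext(name,st); u=cv2.undistortPoints(np.array(px,float).reshape(-1,1,2),K(p),np.array(p['distortion'])).reshape(-1,2)
    d=np.c_[u,np.ones(len(u))]@R; c=-R.T@t; return c+d*((z-c[2])/d[:,2])[:,None]
def proj(name,X,st=None):
    p,R,t=ext(name,st); return cv2.projectPoints(np.array(X,float).reshape(-1,1,3),cv2.Rodrigues(R)[0],t,K(p),np.array(p['distortion']))[0].reshape(-1,2)
def snap(name,fn):
    im=snapshot(name); cv2.imwrite('pics/'+fn,im[:,:,::-1]); return im
E
python3 - <<'E'
from h import *
s=read_state(); print(s); print(grip_depth)
a=snap('top','a.png'); 
for t in ['board','board_grip','chassis','hole_a','hole_c','deck_nominal','tip_level']:
    print(t,[(np.round(m['position'],3).tolist(),round(m['p'],2)) for m in mark_of(t,'top')][:3])
b=snap('side','b.png')
for t in ['board','chassis','hole_a','hole_c','deck_nominal','tip_level']:
    print(t,[(np.round(m['position'],3).tolist(),round(m['p'],2)) for m in mark_of(t,'side')][:3])
cv2.imwrite('pics/ab.png',cv2.resize(np.hstack([a,b])[:,:,::-1],(1024,384))) 
for n in ['top','side']:
  p,R,t=ext(n); print(n,-R.T@t)
E
```

```text
{'t': 0.0, 'joints': array([ 1.05894707,  0.47780242,  0.02232505,  1.55644725, -0.01149811,
        1.10930365, -0.08312237]), 'joint_vel': array([-2.69398848e-03,  1.16441697e-05, -2.64974300e-04,  3.53517756e-04,
        8.11971927e-04, -7.08444218e-04, -2.71518708e-04]), 'effort': array([ 1.42994545e-04, -5.96449935e+01,  1.60781354e+00, -2.81195623e+01,
        1.23984597e-02,  9.38496203e-03,  2.07923637e-05]), 'tool_pos': array([ 0.26494794, -0.620184  ,  0.23032565]), 'tcp_rot': array([-3.07606161e+00, -6.29575372e-01,  7.77558218e-04]), 'force': array([ 0.00897151, -0.14667871, -0.05659126]), 'wrist_torque': array([-0.04035915, -0.01517097,  0.01599348]), 'grip_width': 0.9991725884533361}
0.0187
board [([0.501, 0.11, 0.002], 0.76), ([0.221, 0.343, -0.001], 0.75)]
board_grip [([0.498, 0.105, 0.033], 0.82), ([0.217, 0.346, 0.034], 0.63)]
chassis [([0.544, -0.12, 0.005], 0.91), ([0.211, -0.288, 0.002], 0.76)]
hole_a [([0.448, 0.153, 0.003], 0.8), ([0.252, 0.26, -0.002], 0.79), ([0.157, 0.286, -0.002], 0.76)]
hole_c [([0.448, 0.153, 0.003], 0.8), ([0.252, 0.26, -0.002], 0.79), ([0.157, 0.286, -0.002], 0.76)]
deck_nominal [([0.21, -0.288, 0.029], 0.71), ([0.544, -0.117, 0.031], 0.61)]
tip_level [([0.208, -0.288, 0.04], 0.83), ([0.542, -0.117, 0.042], 0.8), ([0.627, -0.415, -0.001], 0.68)]
board [([0.503, 0.107, 0.006], 0.7), ([0.222, 0.344, -0.001], 0.63), ([0.459, 0.42, -0.002], 0.4)]
chassis [([0.21, -0.288, -0.002], 0.79), ([0.545, -0.115, 0.026], 0.75), ([0.547, -0.122, 0.0], 0.65)]
hole_a [([0.45, 0.154, 0.005], 0.98), ([0.562, 0.142, 0.003], 0.85), ([0.156, 0.285, 0.0], 0.83)]
hole_c [([0.45, 0.154, 0.005], 0.98), ([0.562, 0.142, 0.003], 0.85), ([0.156, 0.285, 0.0], 0.83)]
deck_nominal [([0.206, -0.285, 0.027], 0.73), ([0.545, -0.117, 0.03], 0.68)]
tip_level [([0.544, -0.121, 0.045], 0.92), ([0.212, -0.288, 0.041], 0.72)]
top [0.2370219  0.01784861 1.20608452]
side [0.30597035 0.76708699 1.05915912]
```

View pics/a.png

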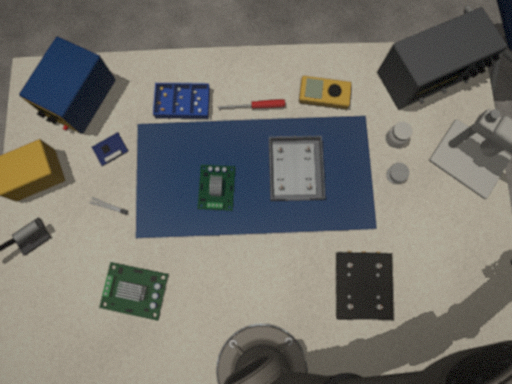

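View pics/b.png

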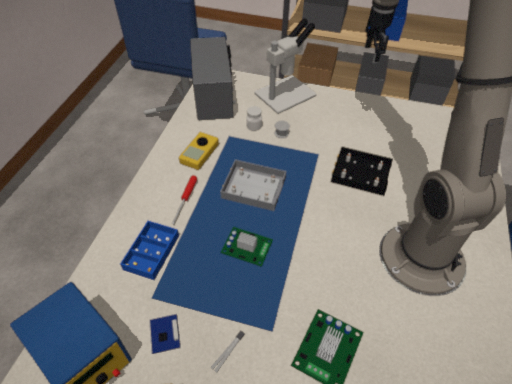

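The top view shows the mat board at px (216,188) and the grey chassis at (297,168). The larger board at (135,290) and the black tray at (365,285) are decoys. Next I'll zoom in to get orientations.

```bash
python3 - <<'E'
from h import *
a=cv2.imread('pics/a.png'); b=cv2.imread('pics/b.png')
A=cv2.resize(a[125:220,190:335],None,fx=5,fy=5,interpolation=cv2.INTER_CUBIC)[:, :725]
B=cv2.resize(b[150:275,210:300],(342,475),interpolation=cv2.INTER_CUBIC)
cv2.imwrite('pics/c.png',cv2.resize(A,(790,518)))
cv2.imwrite('pics/d.png',B)
snapshot('top')
print([(np.round(m['position'],3).tolist(),round(m['p'],2)) for m in mark_of('hole_a','top')])
print([(np.round(m['position'],3).tolist(),round(m['p'],2)) for m in mark_of('barb_a1','top')])
for t in['board','chassis']:
  for r in regions_of(t,'top')[:3]:
    m=r['region'].astype(np.uint8); c,_=cv2.findContours(m,0,1); c=max(c,key=cv2.contourArea)
    w=toplane('top',c.reshape(-1,2),0.004 if t=='board' else .034)
    rc=cv2.minAreaRect((w[:,:2]*1000).astype(np.float32)); print(t,round(r['p'],2),rc)
E
```

```text
[([0.153, 0.288, -0.002], 0.86), ([0.256, 0.261, -0.0], 0.83), ([0.549, 0.061, 0.002], 0.8), ([0.448, 0.156, 0.003], 0.79), ([0.56, 0.142, -0.003], 0.69), ([0.288, 0.403, -0.002], 0.62), ([0.443, 0.075, 0.001], 0.61)]Traceback (most recent call last):
  File "<stdin>", line 9, in <module>
ValueError: it knows: board, board_grip, chassis, deck_nominal, hole, multimeter, parts_tray, screw_jar, screwdriver, solder_spool, spare_board, tip_level, tweezers
```

View pics/c.png

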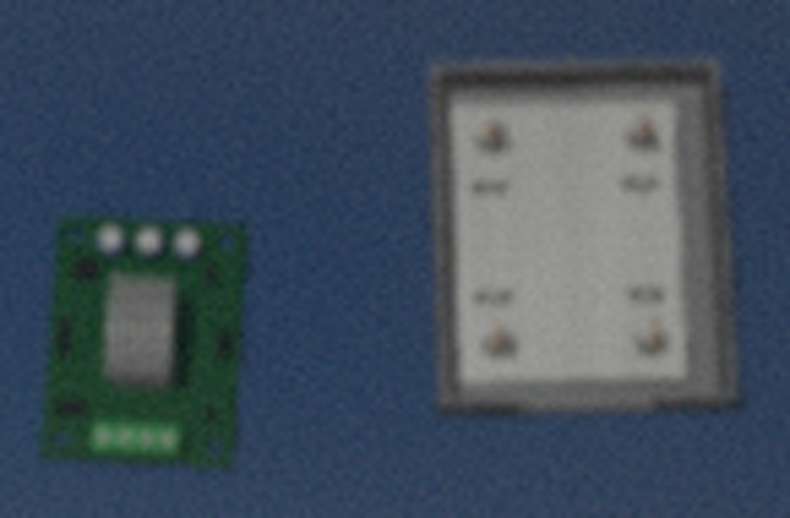

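The terminal block is at image bottom and the notch is in the bottom chassis wall at (585,405), so both x axes point roughly along world +x. The deck is visibly shifted left, toward +y.

```bash
python3 - <<'E'
from h import *
for t in['board','chassis']:
  for r in regions_of(t,'top')[:3]:
    m=r['region'].astype(np.uint8); c,_=cv2.findContours(m,0,1); c=max(c,key=cv2.contourArea)
    w=toplane('top',c.reshape(-1,2),0.004 if t=='board' else .034)
    rc=cv2.minAreaRect((w[:,:2]*1000).astype(np.float32)); print(t,round(r['p'],2),rc)
c=np.array([[493,128],[643,127],[500,337],[655,337]])/(790/145)+[190,125]
w=toplane('top',c,.043); print(w.round(4),w.mean(0))
k=np.array([[435,65],[715,63],[738,405],[440,408]])/(790/145)+[190,125]
w=toplane('top',k,.034); print(w.round(4),w.mean(0))
s=read_state();print(Ro.from_rotvec(s['tcp_rot']).as_matrix().round(3)); print(np.array(camera_params('wrist')['hand_eye']).round(3),camera_params('wrist')['fovy'])
E
```

```text
board 0.76 ((503.11590576171875, 108.49273681640625), (102.85230255126953, 128.69546508789062), 84.90550994873047)
board 0.65 ((221.68106079101562, 344.90631103515625), (169.2330322265625, 130.49073791503906), 76.03126525878906)
board 0.23 ((552.791015625, -122.80731201171875), (156.9390106201172, 193.9945831298828), 88.48493957519531)
chassis 0.72 ((212.7332000732422, -281.47686767578125), (157.05172729492188, 182.47044372558594), 87.02210235595703)
chassis 0.61 ((544.07177734375, -118.15605926513672), (153.43698120117188, 185.7896270751953), 87.92388916015625)
[[ 0.5985 -0.0762  0.043 ]
 [ 0.5961 -0.1538  0.043 ]
 [ 0.4881 -0.0739  0.043 ]
 [ 0.4851 -0.1525  0.043 ]] [ 0.54195699 -0.11412012  0.043     ]
[[ 0.6368 -0.0485  0.034 ]
 [ 0.6325 -0.1953  0.034 ]
 [ 0.45   -0.1938  0.034 ]
 [ 0.4545 -0.0423  0.034 ]] [ 0.54347241 -0.11996958  0.034     ]
[[ 0.92   0.393  0.   ]
 [ 0.393 -0.92  -0.   ]
 [ 0.     0.    -1.   ]]
[[-0.    -0.955 -0.295  0.076]
 [ 1.     0.    -0.001 -0.001]
 [ 0.001 -0.295  0.955 -0.143]
 [ 0.     0.     0.     1.   ]] 60.12227525023347
```

>>> play_rows(
  plan=[
    {"travel": [3.9,-4.4,0],"twist": [0,0,9.9]},
    {"travel": [3.1,-5.0,0],"twist": [0,0,9.9]},
    {"travel": [2.2,-5.5,0],"twist": [0,0,9.8]},
    {"travel": [1.2,-5.8,0],"twist": [0,0,0]},
    {"travel": [1.2,-5.8,0],"twist": [0,0,0]},
    {"travel": [1.2,-5.8,0],"twist": [0,0,0]},
    {"travel": [1.2,-5.8,0],"twist": [0,0,0]},
    {"travel": [1.2,-5.8,0],"twist": [0,0,0]},
    {"travel": [1.2,-5.8,0],"twist": [0,0,0]},
    {"travel": [1.2,-5.8,0],"twist": [0,0,0]},
    {"travel": [1.2,-5.8,0],"twist": [0,0,0]},
    {"travel": [1.2,-5.8,0],"twist": [0,0,0]},
  ],
  jaw=8.5,
  force=40,
)

```text
t: 2.45
tool_pos: [0.5053, 0.0646, 0.2326]
tcp_rot: [3.128, -0.22, 0.016]
force: [1.4, -0.3, 0.1]
grip_width: 0.998
```

>>> play_rows(
  plan=[
    {"travel": [-0.8,-4.0,0],"twist": [0,0,0]},
    {"travel": [0,0,0],"twist": [0,0,0]},
    {"travel": [0,0,0],"twist": [0,0,0]},
  ],
)

```text
t: 2.82
tool_pos: [0.5037, 0.1118, 0.2328]
tcp_rot: [3.132, -0.208, 0.018]
force: [0.6, 0.1, 0.5]
grip_width: 0.999
```

```bash
cat >> h.py <<'E'
def yaw(s):
    x=Ro.from_rotvec(s['tcp_rot']).as_matrix()[:,0]; return np.degrees(np.arctan2(x[1],x[0]))
def rep(s): 
    R=Ro.from_rotvec(s['tcp_rot']).as_matrix(); print('t',round(s['t'],2),'pos',s['tool_pos'].round(4),'yaw',yaw(s).round(2),'toolz',R[:,2].round(4),'F',s['force'].round(2),'M',s['wrist_torque'].round(2),'g',round(s['grip_width'],3))
E
python3 - <<'E'
from h import *
s=read_state(); rep(s)
snap('wrist','e.png')
ms=mark_of('hole_a','wrist'); print([(np.round(m['position'],4).tolist(),round(m['p'],2)) for m in ms])
print([(np.round(m['position'],4).tolist(),round(m['p'],2)) for m in mark_of('board_grip','wrist')])
for r in regions_of('board','wrist')[:1]:
    m=r['region'].astype(np.uint8); c,_=cv2.findContours(m,0,1); c=max(c,key=cv2.contourArea)
    w=toplane('wrist',c.reshape(-1,2),0.004,s); print(r['p'],cv2.minAreaRect((w[:,:2]*1000).astype(np.float32)))
E
```

```text
t 2.83 pos [0.5037 0.1118 0.2328] yaw -7.58 toolz [ 0.0111 -0.0037 -0.9999] F [0.58 0.15 0.47] M [-0.03  0.01 -0.05] g 0.999
[([0.2592, 0.2642, 0.0012], 0.98), ([0.4434, 0.0711, 0.0021], 0.8), ([0.4494, 0.1537, 0.002], 0.79), ([0.557, 0.1449, 0.0016], 0.65)]
[([0.4451, 0.075, 0.0021], 0.72), ([0.5031, 0.1079, 0.03], 0.7)]
0.77 ((248.50360107421875, 273.2078857421875), (44.600318908691406, 48.62196350097656), 78.92195129394531)
```

View pics/e.png

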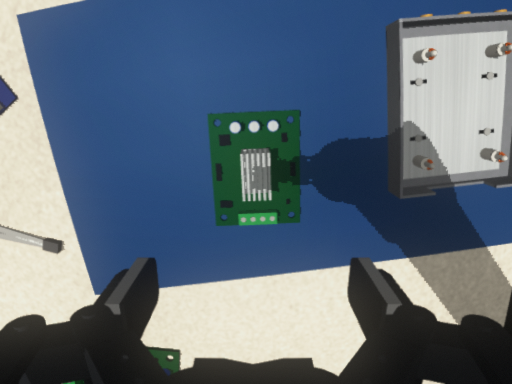

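The wrist view shows the board upright at about px (256,168), with the terminal block at (258,218), and the chassis at upper right. I'll fit the board's four holes and outline.

```bash
python3 - <<'E'
from h import *
s=read_state(); im=cv2.imread('pics/e.png')
hsv=cv2.cvtColor(im,cv2.COLOR_BGR2HSV); m=cv2.inRange(hsv,(40,60,20),(90,255,255)); m[250:]=0
n,l,st,_=cv2.connectedComponentsWithStats(m); i=1+np.argmax(st[1:,4])
c,_=cv2.findContours((l==i).astype(np.uint8),0,1); c=max(c,key=cv2.contourArea)
w=toplane('wrist',c.reshape(-1,2),0.004,s); print('outline',cv2.minAreaRect((w[:,:2]*1000).astype(np.float32)))
print('tips',toplane('wrist',[[430,52],[505,47],[427,162],[498,155]],.043,s).round(4))
print('sink',toplane('wrist',[[242,150],[269,149],[272,200],[244,202]],.040,s).round(4), toplane('wrist',[[242,150],[269,149],[272,200],[244,202]],.040,s).mean(0))
E
```

```text
outline ((500.8956298828125, 109.1299057006836), (100.28777313232422, 131.4622344970703), 84.76493835449219)
tips [[ 0.6019 -0.0726  0.043 ]
 [ 0.5997 -0.1499  0.043 ]
 [ 0.4946 -0.069   0.043 ]
 [ 0.4925 -0.1471  0.043 ]]
sink [[0.5312 0.1193 0.04  ]
 [0.5285 0.092  0.04  ]
 [0.4745 0.0953 0.04  ]
 [0.4763 0.125  0.04  ]] [0.50262503 0.10790552 0.04      ]
```

>>> play_rows(
  plan=[
    {"travel": [-0.1,0.35,0],"twist": [0.2,-0.63,-2.3]},
    {"travel": [0,0,5],"twist": [0,0,0]},
    {"travel": [0,0,5],"twist": [0,0,0]},
    {"travel": [0,0,5],"twist": [0,0,0]},
    {"travel": [0,0,2],"twist": [0,0,0]},
    {"travel": [0,0,0],"twist": [0,0,0]},
  ],
)

```text
t: 3.78
tool_pos: [0.5058, 0.101, 0.0602]
tcp_rot: [-3.137, 0.164, -0.01]
force: [-0.6, 0.2, 0.4]
grip_width: 0.994
```

```bash
python3 - <<'E'
from h import *
s=read_state(); rep(s)
snap('wrist','f.png')
for t in ['hole_a','board_grip']: print([(np.round(m['position'],4).tolist(),round(m['p'],2)) for m in mark_of(t,'wrist')])
E
```

```text
t 3.77 pos [0.5058 0.101  0.0602] yaw -5.98 toolz [ 6.1e-03 -2.0e-04 -1.0e+00] F [-0.59  0.2   0.42] M [-0.02  0.03 -0.02] g 0.994
[([0.4485, 0.1547, 0.002], 0.95), ([0.5531, 0.0647, 0.0051], 0.88), ([0.5609, 0.1469, 0.0006], 0.85), ([0.4408, 0.072, 0.0028], 0.61)]
[([0.5022, 0.1049, 0.0362], 0.88)]
```

>>> play_rows(
  plan=[
    {"travel": [-0.5,-0.7,0],"twist": [0,-0.35,-1.2]},
    {"travel": [0,0,2.5],"twist": [0,0,0]},
    {"travel": [0,0,1.8],"twist": [0,0,0]},
    {"travel": [0,0,0],"twist": [0,0,0]},
    {"travel": [0,0,0],"twist": [0,0,0]},
  ],
)

```text
t: 4.55
tool_pos: [0.5067, 0.1123, 0.0231]
tcp_rot: [-3.134, 0.125, -0.02]
force: [-1.0, 1.3, -0.4]
grip_width: 0.998
```

```bash
python3 - <<'E'
from h import *
s=read_state(); rep(s)
E
```

```text
t 4.55 pos [0.5067 0.1123 0.0231] yaw -4.56 toolz [ 0.0126  0.0045 -0.9999] F [-0.99  1.29 -0.38] M [-0.02  0.04  0.06] g 0.998
```

>>> play_rows(
  plan=[
    {"travel": [-0.5,0.45,0.6],"twist": [-0.25,-0.7,0]},
    {"travel": [0,0,0.5],"twist": [0,0,0]},
    {"travel": [0,0,0],"twist": [0,0,0]},
  ],
)

```text
t: 4.92
tool_pos: [0.5017, 0.1079, 0.0123]
tcp_rot: [-3.138, 0.125, -0.001]
force: [-0.5, 0.1, 1.2]
grip_width: 0.997
```

```bash
python3 - <<'E'
from h import *
s=read_state(); rep(s)
E
```

```text
t 4.92 pos [0.5017 0.1079 0.0123] yaw -4.58 toolz [ 8.0e-04  1.1e-03 -1.0e+00] F [-0.51  0.11  1.15] M [-0.    0.01  0.02] g 0.997
```

>>> play_rows(
  plan=[
    {"travel": [0,0,0],"twist": [0,0,0]},
    {"travel": [0,0,0],"twist": [0,0,0]},
    {"travel": [0,0,0],"twist": [0,0,0]},
    {"travel": [0,0,0],"twist": [0,0,0]},
    {"travel": [0,0,0],"twist": [0,0,0]},
    {"travel": [0,0,0],"twist": [0,0,0]},
  ],
  jaw=0,
  force=100,
)

```text
t: 5.68
tool_pos: [0.5022, 0.1081, 0.0129]
tcp_rot: [-3.138, 0.126, -0.003]
force: [0.3, -0.3, 0.2]
grip_width: 0.333
```

```bash
python3 - <<'E'
from h import *
s=read_state(); rep(s)
E
```

```text
t 5.67 pos [0.5022 0.1081 0.0129] yaw -4.58 toolz [ 0.0018  0.0013 -1.    ] F [ 0.28 -0.26  0.22] M [-0.12 -0.03 -0.  ] g 0.333
```

>>> play_rows(
  plan=[
    {"travel": [0,0,-2],"twist": [0,0,0]},
    {"travel": [0,0,-5],"twist": [0,0,0]},
    {"travel": [0,0,-5],"twist": [0,0,-2.9]},
    {"travel": [0.97,4.37,0],"twist": [0,0,0]},
    {"travel": [0.97,4.37,0],"twist": [0,0,0]},
    {"travel": [0.97,4.37,0],"twist": [0,0,0]},
    {"travel": [0.97,4.37,0],"twist": [0,0,0]},
    {"travel": [0.97,4.37,0],"twist": [0,0,0]},
    {"travel": [0,0,0],"twist": [0,0,0]},
    {"travel": [0,0,0],"twist": [0,0,0]},
    {"travel": [0,0,0],"twist": [0,0,0]},
  ],
)

```text
t: 7.05
tool_pos: [0.5414, -0.117, 0.1314]
tcp_rot: [-3.14, 0.036, 0.012]
force: [0.1, -0.3, -3.4]
grip_width: 0.337
```

```bash
python3 - <<'E'
from h import *
s=read_state(); rep(s)
snap('wrist','g.png')
for t in ['hole_a','board_grip','board','chassis']: print(t,[(np.round(m['position'],4).tolist(),round(m['p'],2)) for m in mark_of(t,'wrist')])
E
```

```text
t 7.05 pos [ 0.5414 -0.117   0.1314] yaw -1.31 toolz [-0.0078  0.0015 -1.    ] F [ 0.14 -0.3  -3.36] M [ 0.04 -0.03 -0.02] g 0.337
hole_a [([0.5957, -0.0748, 0.1191], 0.84), ([0.5976, -0.1615, 0.1228], 0.57)]
board_grip [([0.5404, -0.1191, 0.1531], 0.83), ([0.5964, -0.0779, 0.122], 0.67)]
board [([0.5436, -0.1183, 0.1232], 0.72)]
chassis []
```

View pics/g.png

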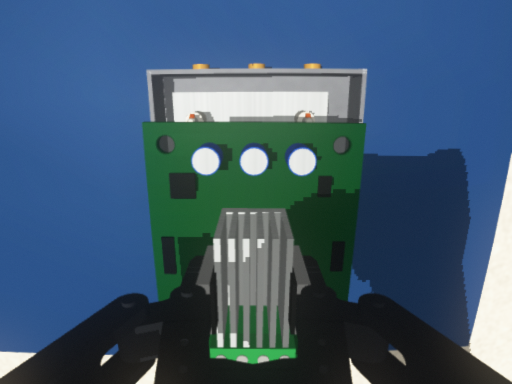

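Camera view: the board is held squarely, hole c at (165,145), hole d at (342,145). Two standoff tips show near (195,117) and (306,115), and the chassis rim corners are at (148,71) and (366,70). I'll zoom in there.

```bash
python3 - <<'E'
from h import *
im=cv2.imread('pics/g.png'); cv2.imwrite('pics/g2.png',cv2.resize(im[60:160,135:385],None,fx=3.2,fy=3.2,interpolation=cv2.INTER_CUBIC))
s=read_state(); 
for z in(.041,.043,.045): print(z,toplane('wrist',[[195,114],[306,113]],z,s).round(4).tolist())
print('rim',toplane('wrist',[[148,71],[366,70]],.034,s).round(4).tolist())
print('holes',toplane('wrist',[[165,145],[342,145]],.1314-.0075,s).round(4).tolist())
E
```

```text
0.041 [[0.6067, -0.0777, 0.041], [0.6056, -0.1537, 0.041]]
0.043 [[0.6068, -0.078, 0.043], [0.6057, -0.1534, 0.043]]
0.045 [[0.6069, -0.0784, 0.045], [0.6058, -0.1531, 0.045]]
rim [[0.6363, -0.0459, 0.034], [0.6336, -0.1957, 0.034]]
holes [[0.5974, -0.0774, 0.1239], [0.5956, -0.1577, 0.1239]]
```

View pics/g2.png

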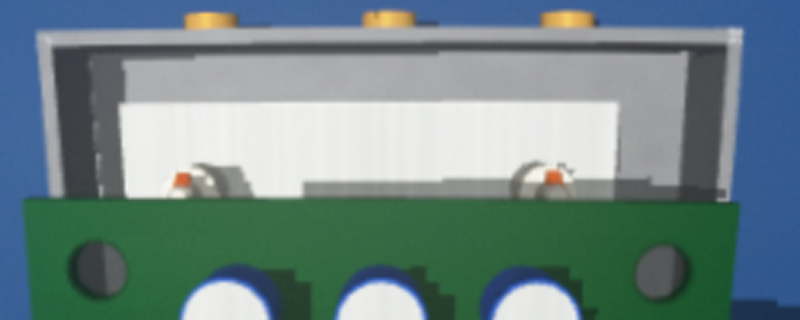

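The standoff tips are still mostly hidden; only the +x barbs and shoulders show, at (192,116) and (308,116). I'll shift back in x and lower for a clear look.

>>> play_rows(
  plan=[
    {"travel": [-2.6,-0.3,2.5],"twist": [0.1,0.45,0.3]},
    {"travel": [0,0,2.8],"twist": [0,0,0]},
    {"travel": [0,0,0],"twist": [0,0,0]},
    {"travel": [0,0,0],"twist": [0,0,0]},
  ],
)

```text
t: 7.8
tool_pos: [0.5171, -0.1122, 0.0799]
tcp_rot: [-3.139, 0.041, -0.008]
force: [-0.1, 0.5, -2.0]
grip_width: 0.327
```

```bash
python3 - <<'E'
from h import *
s=read_state(); rep(s); im=snap('wrist','i.png')[:,:,::-1]
cv2.imwrite('pics/i2.png',cv2.resize(im[10:190,130:390],None,fx=3,fy=3,interpolation=cv2.INTER_CUBIC))
E
```

```text
t 7.8 pos [ 0.5171 -0.1122  0.0799] yaw -1.49 toolz [ 0.005   0.0026 -1.    ] F [-0.13  0.48 -2.04] M [-0.04 -0.05  0.04] g 0.327
```

View pics/i2.png

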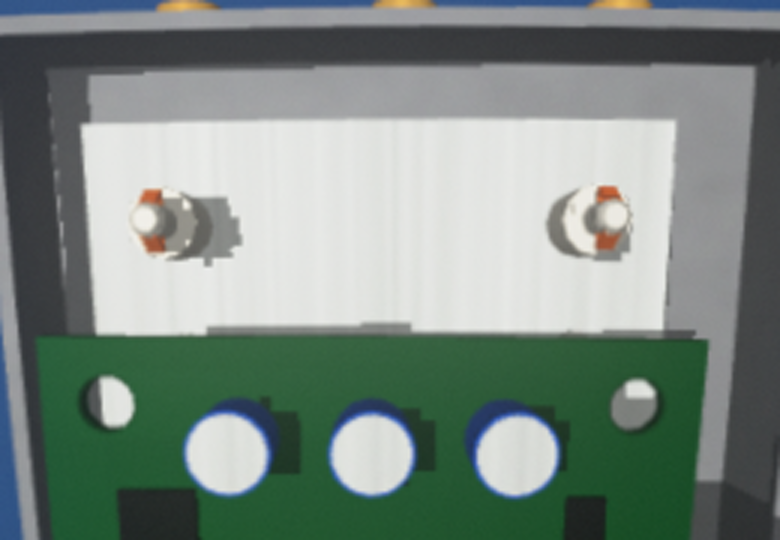

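Both tips are clear now: crop (146,217) and (615,214), with the board's holes at (107,402) and (635,405). I'll compute the offset and use the 80 mm spacing to find heights.

```bash
python3 - <<'E'
from h import *
s=read_state()
t=np.array([[146,217],[615,214]])/3+[130,10]; h=np.array([[107,402],[635,405]])/3+[130,10]
for n,p,zs in(('tip',t,[.041,.043,.045]),('hole',h,[.070,.072,.074])):
  for z in zs:
    w=toplane('wrist',p,z,s); d=w[0]-w[1]; print(n,z,w.mean(0).round(4),'sp',np.linalg.norm(d).round(4),'yaw',np.degrees(np.arctan2(-d[0],d[1])).round(2))
E
```

```text
tip 0.041 [ 0.6007 -0.1152  0.041 ] sp 0.0819 yaw -1.11
tip 0.043 [ 0.6006 -0.1152  0.043 ] sp 0.081 yaw -1.11
tip 0.045 [ 0.6005 -0.1151  0.045 ] sp 0.0801 yaw -1.11
hole 0.07 [ 0.5718 -0.1128  0.07  ] sp 0.0813 yaw -1.78
hole 0.072 [ 0.572  -0.1128  0.072 ] sp 0.0802 yaw -1.78
hole 0.074 [ 0.5723 -0.1128  0.074 ] sp 0.0791 yaw -1.78
```

>>> play_rows(
  plan=[
    {"travel": [2.85,0.2,0.5],"twist": [-0.15,-0.3,-0.3]},
    {"travel": [0,0,0],"twist": [0,0,0]},
    {"travel": [0,0,0],"twist": [0,0,0]},
  ],
)

```text
t: 8.22
tool_pos: [0.5479, -0.1152, 0.0779]
tcp_rot: [3.141, -0.033, 0.005]
force: [-1.0, -0.5, -2.7]
grip_width: 0.334
```

```bash
python3 - <<'E'
from h import *
s=read_state(); rep(s)
E
```

```text
t 8.22 pos [ 0.5479 -0.1152  0.0779] yaw -1.19 toolz [ 3.4e-03 -8.0e-04 -1.0e+00] F [-1.04 -0.48 -2.7 ] M [0.01 0.02 0.02] g 0.334
```

Trim x by −2.4 mm, correct the tilt, and lower to about 0.063.

>>> play_rows(
  plan=[
    {"travel": [-0.24,-0.04,0.7],"twist": [0.05,-0.2,0]},
    {"travel": [0,0,0.6],"twist": [0,0,0]},
    {"travel": [0,0,0],"twist": [0,0,0]},
    {"travel": [0,0,0],"twist": [0,0,0]},
  ],
)

```text
t: 8.72
tool_pos: [0.544, -0.1149, 0.0643]
tcp_rot: [-3.141, 0.033, 0.002]
force: [0.5, 0.3, -2.6]
grip_width: 0.334
```

```bash
python3 - <<'E'
from h import *
s=read_state(); rep(s)
E
```

```text
t 8.72 pos [ 0.544  -0.1149  0.0643] yaw -1.21 toolz [-0.0011  0.     -1.    ] F [ 0.48  0.33 -2.58] M [-0.   -0.03  0.03] g 0.334
```

>>> play_rows(
  plan=[
    {"travel": [0.13,0,0.2],"twist": [0,0.05,0]},
    {"travel": [0,0,0.2],"twist": [0,0,0]},
    {"travel": [0,0,0],"twist": [0,0,0]},
  ],
)

```text
t: 9.1
tool_pos: [0.5455, -0.1149, 0.0602]
tcp_rot: [-3.141, 0.033, -0.0]
force: [-0.3, 0.1, -2.6]
grip_width: 0.334
```

>>> play_rows(
  plan=[
    {"travel": [0,0,0.15],"twist": [0,0,0]},
    {"travel": [0,0,0],"twist": [0,0,0]},
  ],
)

```text
t: 9.35
tool_pos: [0.5455, -0.1149, 0.0586]
tcp_rot: [3.141, -0.033, 0.0]
force: [-0.6, 0.7, -3.3]
grip_width: 0.335
```

>>> play_rows(
  plan=[
    {"travel": [0,0,0.15],"twist": [0,0,0]},
    {"travel": [0,0,0],"twist": [0,0,0]},
  ],
)

```text
t: 9.6
tool_pos: [0.5456, -0.1149, 0.057]
tcp_rot: [3.141, -0.033, 0.001]
force: [0.8, 0.1, -2.6]
grip_width: 0.338
```

>>> play_rows(
  plan=[
    {"travel": [0,0,0.1],"twist": [0,0,0]},
    {"travel": [0,0,0],"twist": [0,0,0]},
  ],
)

```text
t: 9.85
tool_pos: [0.5456, -0.1149, 0.056]
tcp_rot: [3.141, -0.033, 0.001]
force: [-0.1, -0.1, -2.8]
grip_width: 0.332
```

>>> play_rows(
  plan=[
    {"travel": [0,0,0.1],"twist": [0,0,0]},
    {"travel": [0,0,0],"twist": [0,0,0]},
  ],
)

```text
t: 10.1
tool_pos: [0.5456, -0.1149, 0.0549]
tcp_rot: [3.141, -0.033, 0.001]
force: [-0.8, 0.1, -1.5]
grip_width: 0.333
```

```bash
python3 - <<'E'
from h import *
s=read_state(); rep(s)
E
```

```text
t 10.1 pos [ 0.5456 -0.1149  0.0549] yaw -1.21 toolz [ 4.e-04 -0.e+00 -1.e+00] F [-0.76  0.05 -1.46] M [0.03 0.01 0.01] g 0.333
```

>>> play_rows(
  plan=[
    {"travel": [0,0,0.1],"twist": [0,0,0]},
    {"travel": [0,0,0],"twist": [0,0,0]},
  ],
)

```text
t: 10.35
tool_pos: [0.5456, -0.1149, 0.0538]
tcp_rot: [3.141, -0.033, 0.001]
force: [1.1, -0.2, -3.1]
grip_width: 0.336
```

```bash
python3 - <<'E'
from h import *
s=read_state(); rep(s); snap('wrist','j.png');im=snap('side','k.png')[:,:,::-1]; rep(read_state())
E
```

```text
t 10.35 pos [ 0.5456 -0.1149  0.0538] yaw -1.21 toolz [ 3.e-04 -0.e+00 -1.e+00] F [ 1.08 -0.21 -3.13] M [0.04 0.03 0.02] g 0.336
t 10.45 pos [ 0.5457 -0.1149  0.054 ] yaw -1.21 toolz [ 6.e-04 -1.e-04 -1.e+00] F [ 0.11  0.24 -1.53] M [0.   0.02 0.02] g 0.337
```

>>> play_rows(
  plan=[
    {"travel": [0,0,0.1],"twist": [0,0,0]},
    {"travel": [0,0,0],"twist": [0,0,0]},
  ],
)

```text
t: 10.7
tool_pos: [0.5456, -0.1149, 0.0529]
tcp_rot: [3.141, -0.033, 0.0]
force: [0.4, -0.3, -2.5]
grip_width: 0.333
```

>>> play_rows(
  plan=[
    {"travel": [0,0,0.1],"twist": [0,0,0]},
    {"travel": [0,0,0],"twist": [0,0,0]},
  ],
)

```text
t: 10.95
tool_pos: [0.5456, -0.1149, 0.0521]
tcp_rot: [3.141, -0.032, 0.001]
force: [-0.1, -0.0, -1.1]
grip_width: 0.333
```

```bash
python3 - <<'E'
from h import *
s=read_state(); rep(s)
E
```

```text
t 10.95 pos [ 0.5456 -0.1149  0.0521] yaw -1.18 toolz [ 4.e-04 -3.e-04 -1.e+00] F [-0.12 -0.03 -1.09] M [-0.02  0.13  0.1 ] g 0.333
```

>>> play_rows(
  plan=[
    {"travel": [0,0,0.1],"twist": [0,0,0]},
    {"travel": [0,0,0],"twist": [0,0,0]},
  ],
)

```text
t: 11.2
tool_pos: [0.5458, -0.1149, 0.0514]
tcp_rot: [3.141, -0.032, 0.001]
force: [-1.8, 0.4, 0.6]
grip_width: 0.334
```

```bash
python3 - <<'E'
from h import *
s=read_state(); rep(s); im=snap('wrist','l.png')[:,:,::-1]
cv2.imwrite('pics/l2.png',cv2.resize(im[40:190,130:390],None,fx=3,fy=3,interpolation=cv2.INTER_CUBIC)); rep(read_state())
E
```

```text
t 11.2 pos [ 0.5458 -0.1149  0.0514] yaw -1.17 toolz [ 6.e-04 -5.e-04 -1.e+00] F [-1.79  0.37  0.64] M [0.01 0.36 0.13] g 0.334
t 11.25 pos [ 0.5457 -0.1149  0.0514] yaw -1.17 toolz [ 6.e-04 -5.e-04 -1.e+00] F [-1.33  0.17  0.4 ] M [-0.05  0.3   0.12] g 0.336
```

View pics/l2.png

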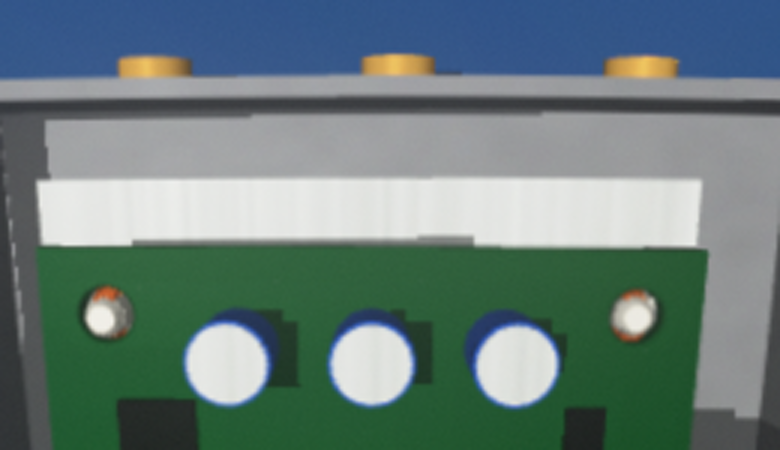

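Both tips are inside their holes, c at (101,318) and d at (638,318), sitting about 0.6 mm toward −x. The reaction Fx = −1.8 N agrees, so I'll trim −x and continue down.

>>> play_rows(
  plan=[
    {"travel": [-0.06,0,0.05],"twist": [0,0,0]},
    {"travel": [0,0,0],"twist": [0,0,0]},
  ],
)

```text
t: 11.5
tool_pos: [0.5457, -0.1149, 0.0513]
tcp_rot: [3.141, -0.032, 0.003]
force: [-1.0, -0.8, 0.5]
grip_width: 0.335
```

>>> play_rows(
  plan=[
    {"travel": [0,0,0.1],"twist": [0,0,0]},
    {"travel": [0,0,0],"twist": [0,0,0]},
  ],
)

```text
t: 11.75
tool_pos: [0.5459, -0.115, 0.0506]
tcp_rot: [3.141, -0.032, 0.003]
force: [-1.6, -0.3, 2.8]
grip_width: 0.333
```

```bash
python3 - <<'E'
from h import *
s=read_state(); rep(s)
E
```

```text
t 11.75 pos [ 0.5459 -0.115   0.0506] yaw -1.17 toolz [ 2.2e-03 -8.0e-04 -1.0e+00] F [-1.55 -0.29  2.81] M [0.04 0.37 0.15] g 0.333
```

>>> play_rows(
  plan=[
    {"travel": [-0.1,0,0.02],"twist": [0,-0.2,0]},
    {"travel": [0,0,0],"twist": [0,0,0]},
  ],
)

```text
t: 12.0
tool_pos: [0.5457, -0.115, 0.0506]
tcp_rot: [3.141, -0.032, 0.0]
force: [-1.4, 0.8, 1.6]
grip_width: 0.333
```

```bash
python3 - <<'E'
from h import *
s=read_state(); rep(s)
E
```

```text
t 12.0 pos [ 0.5457 -0.115   0.0506] yaw -1.17 toolz [ 3.e-04 -7.e-04 -1.e+00] F [-1.37  0.8   1.62] M [0.04 0.02 0.09] g 0.333
```

>>> play_rows(
  plan=[
    {"travel": [-0.05,0,0.13],"twist": [0,0,0]},
    {"travel": [0,0,0],"twist": [0,0,0]},
  ],
)

```text
t: 12.25
tool_pos: [0.5459, -0.115, 0.0498]
tcp_rot: [3.141, -0.032, 0.003]
force: [-0.5, 0.1, 2.9]
grip_width: 0.338
```

```bash
python3 - <<'E'
from h import *
s=read_state(); rep(s)
E
```

```text
t 12.25 pos [ 0.5459 -0.115   0.0498] yaw -1.17 toolz [ 1.7e-03 -8.0e-04 -1.0e+00] F [-0.54  0.12  2.85] M [0.04 0.16 0.1 ] g 0.338
```

>>> play_rows(
  plan=[
    {"travel": [-0.04,0,0.13],"twist": [0.05,-0.15,0]},
    {"travel": [0,0,0],"twist": [0,0,0]},
  ],
)

```text
t: 12.5
tool_pos: [0.546, -0.1149, 0.049]
tcp_rot: [-3.141, 0.032, 0.0]
force: [-1.3, -0.4, 4.8]
grip_width: 0.327
```

>>> play_rows(
  plan=[
    {"travel": [-0.02,0,0.13],"twist": [0,-0.08,0]},
    {"travel": [0,0,0],"twist": [0,0,0]},
  ],
)

```text
t: 12.75
tool_pos: [0.5455, -0.1149, 0.0473]
tcp_rot: [-3.141, 0.032, 0.003]
force: [1.2, 0.4, -0.1]
grip_width: 0.334
```

```bash
python3 - <<'E'
from h import *
s=read_state(); rep(s)
E
```

```text
t 12.75 pos [ 0.5455 -0.1149  0.0473] yaw -1.18 toolz [-2.2e-03  2.0e-04 -1.0e+00] F [ 1.22  0.4  -0.07] M [-0.04 -0.1   0.13] g 0.334
```

>>> play_rows(
  plan=[
    {"travel": [0,0,0.12],"twist": [0,0.12,0]},
    {"travel": [0,0,0],"twist": [0,0,0]},
  ],
)

```text
t: 13.0
tool_pos: [0.5455, -0.1149, 0.0457]
tcp_rot: [-3.141, 0.032, 0.0]
force: [-0.3, -0.6, 0.2]
grip_width: 0.336
```

>>> play_rows(
  plan=[
    {"travel": [0,0,0.12],"twist": [0,0,0]},
    {"travel": [0,0,0],"twist": [0,0,0]},
  ],
)

```text
t: 13.25
tool_pos: [0.5453, -0.115, 0.0442]
tcp_rot: [-3.141, 0.032, 0.001]
force: [0.1, -0.7, -2.6]
grip_width: 0.334
```

```bash
python3 - <<'E'
from h import *
s=read_state(); rep(s)
E
```

```text
t 13.25 pos [ 0.5453 -0.115   0.0442] yaw -1.18 toolz [-4.e-04  3.e-04 -1.e+00] F [ 0.13 -0.68 -2.59] M [-0.03 -0.04  0.04] g 0.334
```

>>> play_rows(
  plan=[
    {"travel": [0,0,0.08],"twist": [0,0,0]},
    {"travel": [0,0,0],"twist": [0,0,0]},
  ],
)

```text
t: 13.5
tool_pos: [0.5449, -0.115, 0.043]
tcp_rot: [-3.141, 0.033, 0.002]
force: [0.0, 0.6, 1.4]
grip_width: 0.334
```

>>> play_rows(
  plan=[
    {"travel": [0,0,0.08],"twist": [0,0,0]},
    {"travel": [0,0,0],"twist": [0,0,0]},
  ],
)

```text
t: 13.75
tool_pos: [0.5449, -0.115, 0.043]
tcp_rot: [-3.141, 0.033, 0.002]
force: [-0.6, 0.1, 3.3]
grip_width: 0.332
```

```bash
python3 - <<'E'
from h import *
s=read_state(); rep(s)
E
```

```text
t 13.75 pos [ 0.5449 -0.115   0.043 ] yaw -1.22 toolz [-1.1e-03  3.0e-04 -1.0e+00] F [-0.62  0.12  3.35] M [0.1  0.17 0.11] g 0.332
```

>>> play_rows(
  plan=[
    {"travel": [0,0,0.2],"twist": [0,0.05,0]},
    {"travel": [0,0,0],"twist": [0,0,0]},
  ],
)

```text
t: 14.0
tool_pos: [0.5449, -0.115, 0.0428]
tcp_rot: [3.141, -0.034, -0.0]
force: [-2.6, 0.3, 5.3]
grip_width: 0.337
```

>>> play_rows(
  plan=[
    {"travel": [0,0,0.2],"twist": [0,0,0]},
  ],
)

```text
t: 14.12
tool_pos: [0.5451, -0.115, 0.0421]
tcp_rot: [3.141, -0.034, -0.0]
force: [-6.4, 0.4, 20.8]
grip_width: 0.336
```

```bash
python3 - <<'E'
from h import *
s=read_state(); rep(s)
E
```

```text
t 14.12 pos [ 0.5451 -0.115   0.0421] yaw -1.24 toolz [-1.e-04 -9.e-04 -1.e+00] F [-6.44  0.45 20.75] M [0.29 1.42 0.02] g 0.336
```

>>> play_rows(
  plan=[
    {"travel": [0,0,0],"twist": [0,0,0]},
    {"travel": [0,0,0],"twist": [0,0,0]},
  ],
)

```text
t: 14.38
tool_pos: [0.5449, -0.1149, 0.0431]
tcp_rot: [3.14, -0.034, -0.0]
force: [-1.1, -0.2, -0.1]
grip_width: 0.334
```

```bash
python3 - <<'E'
from h import *
s=read_state(); rep(s); im=snap('wrist','m.png')[:,:,::-1]
x=np.vstack([im[90:170,130:390],]); cv2.imwrite('pics/m2.png',cv2.resize(x,None,fx=3,fy=3,interpolation=cv2.INTER_CUBIC)); rep(read_state())
E
```

```text
t 14.38 pos [ 0.5449 -0.1149  0.0431] yaw -1.24 toolz [-1.0e-04 -1.2e-03 -1.0e+00] F [-1.08 -0.23 -0.12] M [0.13 0.07 0.06] g 0.334
t 14.43 pos [ 0.5449 -0.1149  0.043 ] yaw -1.24 toolz [-1.0e-04 -1.2e-03 -1.0e+00] F [-1.4  -0.38  2.25] M [0.11 0.16 0.07] g 0.332
```

View pics/m2.png

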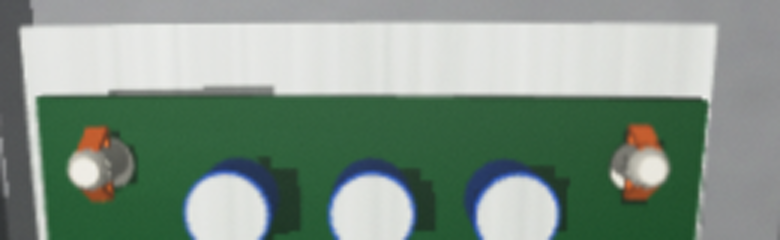

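Barbs c1, c2, d1 and d2 are visibly out over the board. I'll release, back off, and check the a and b side.

>>> play_rows(
  plan=[
    {"travel": [0,0,0],"twist": [0,0,0]},
    {"travel": [0,0,0],"twist": [0,0,0]},
    {"travel": [0,0,0],"twist": [0,0,0]},
    {"travel": [0,0,0],"twist": [0,0,0]},
  ],
  jaw=6.0,
)

```text
t: 14.92
tool_pos: [0.5451, -0.115, 0.0423]
tcp_rot: [3.14, -0.034, -0.0]
force: [0.4, 0.2, -0.6]
grip_width: 0.702
```

>>> play_rows(
  plan=[
    {"travel": [0,0,-3],"twist": [0,0,0]},
    {"travel": [0,0,-4],"twist": [0,0,0]},
    {"travel": [0,0,-4],"twist": [0,0,0]},
    {"travel": [-5.0,0,0],"twist": [0,0,0]},
    {"travel": [-4.0,0,0],"twist": [0,0,0]},
    {"travel": [0,0,0],"twist": [0,0,0]},
    {"travel": [0,0,0],"twist": [0,0,0]},
  ],
)

```text
t: 15.8
tool_pos: [0.4541, -0.1128, 0.1561]
tcp_rot: [3.14, -0.034, 0.003]
force: [-0.2, -0.4, 0.7]
grip_width: 0.706
```

```bash
python3 - <<'E'
from h import *
s=read_state(); rep(s); im=snap('wrist','n.png')[:,:,::-1]
X=[[.49,-.073,.04],[.49,-.155,.04],[.6,-.075,.04],[.6,-.155,.04]]
q=proj('wrist',X,s); print(q.round(0).tolist())
x0,y0=np.maximum(q.min(0)-35,0).astype(int); x1,y1=(q.max(0)+35).astype(int)
c=im[y0:y1,x0:x1]; print(x0,y0,c.shape); f=min(800/c.shape[1],600/c.shape[0]); cv2.imwrite('pics/n2.png',cv2.resize(c,None,fx=f,fy=f,interpolation=cv2.INTER_CUBIC))
E
```

```text
t 15.8 pos [ 0.4541 -0.1128  0.1561] yaw -1.23 toolz [ 0.0019 -0.0012 -1.    ] F [-0.16 -0.41  0.74] M [-0.01 -0.03  0.  ] g 0.706
[[202.0, 151.0], [307.0, 149.0], [196.0, -3.0], [310.0, -6.0]]
161 0 (186, 183, 3)
```

View pics/n2.png

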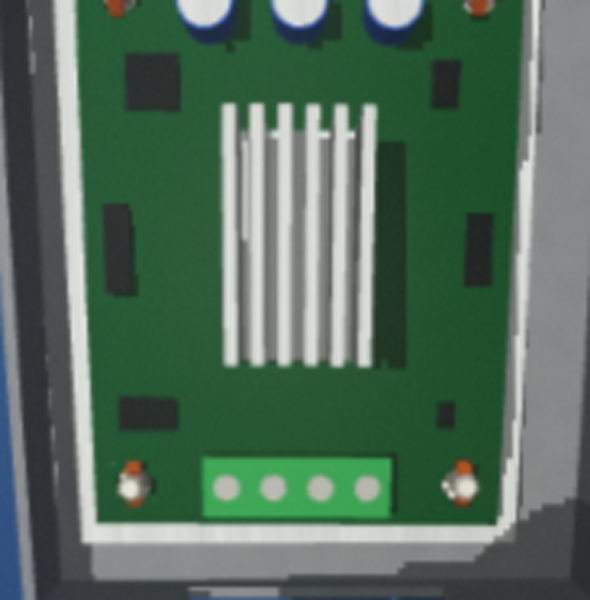

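The board sits flat inside the notch wall. At a (131,485) and b (460,485) the +x barbs are out, but the −x ones are partly hidden. I'll take one closer look from straight above.

>>> play_rows(
  plan=[
    {"travel": [-3.2,0,2],"twist": [0,0,0]},
    {"travel": [-0.4,0,3],"twist": [0,0,0]},
    {"travel": [0,0,0],"twist": [0,0,0]},
    {"travel": [0,0,0],"twist": [0,0,0]},
  ],
)

```text
t: 16.35
tool_pos: [0.4227, -0.1116, 0.1058]
tcp_rot: [3.141, -0.031, 0.009]
force: [-0.3, -0.7, 0.8]
grip_width: 0.704
```

```bash
python3 - <<'E'
from h import *
s=read_state(); rep(s); im=snap('wrist','o.png')[:,:,::-1]
X=[[.49,-.073,.04],[.49,-.155,.04]]
q=proj('wrist',X,s); print(q.round(0).tolist())
L=[]
for u,v in q.astype(int):
    c=np.zeros((50,50,3),np.uint8); v0=max(v-25,0); d=im[v0:v+25,u-25:u+25]; c[:d.shape[0],:d.shape[1]]=d; L.append(cv2.resize(c,(390,390),interpolation=cv2.INTER_CUBIC))
cv2.imwrite('pics/o2.png',np.hstack(L))
E
```

```text
t 16.35 pos [ 0.4227 -0.1116  0.1058] yaw -1.14 toolz [ 5.4e-03 -1.0e-04 -1.0e+00] F [-0.31 -0.66  0.84] M [ 0.01 -0.02  0.  ] g 0.704
[[190.0, 113.0], [323.0, 111.0]]
```

View pics/o2.png

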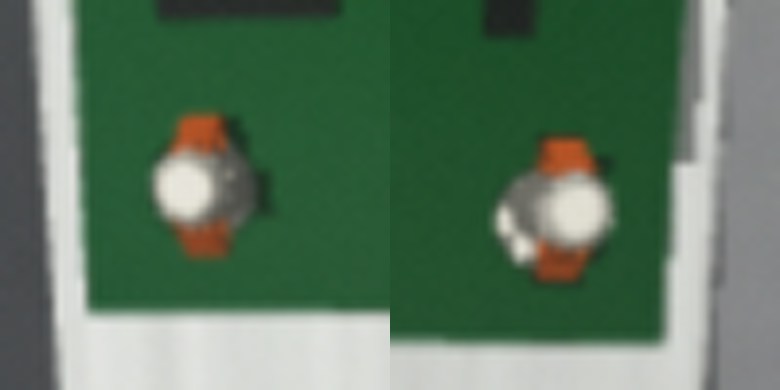

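All four barbs at a and b are out over the board, with the orange showing on both sides at (203,130)/(203,240) and (565,155)/(565,262). I'll retreat upward and hand in.

>>> play_rows(
  plan=[
    {"travel": [0,0,-5],"twist": [0,0,0]},
    {"travel": [0,0,-5],"twist": [0,0,0]},
    {"travel": [0,0,0],"twist": [0,0,0]},
    {"travel": [0,0,0],"twist": [0,0,0]},
  ],
)

```text
t: 16.9
tool_pos: [0.4252, -0.1113, 0.2116]
tcp_rot: [3.141, -0.03, 0.016]
force: [0.2, -0.8, -0.7]
grip_width: 0.697
```

```bash
python3 - <<'E'
from h import *
rep(read_state()); print(sign_off())
E
```

```text
t 16.9 pos [ 0.4252 -0.1113  0.2116] yaw -1.09 toolz [ 1.030e-02 -2.000e-04 -9.999e-01] F [ 0.21 -0.82 -0.7 ] M [-0.03  0.06  0.04] g 0.697
the job is handed in; nothing more can be done
None
```

The board is snapped home on all four standoffs in the grey chassis, with its terminal block at the notched wall. The job was handed in at about 17 s of robot time.

I gripped the 130 x 100 mm board by its heat sink, located the standoff tips with the wrist camera, and pressed down in roughly 1 mm steps. The deck was about 4 to 5 mm toward +y and about 4 mm high.

**Barbs:** Close wrist pictures showed all eight orange barbs out over the board: a and b after release, c and d just before it. The board looked flat.

**Force:** The highest reading was about 23 N at the end of a row, with the board's weight allowed for. Forces were read only between rows, so a brief higher value within a row can't be ruled out. That last press carried more load on the terminal-block (−x) end, with about 6 N sideways, so it was less even than the earlier steps.

The hand was clear and touching nothing when I handed in. I did not touch the other things on the bench, but I took no final overview picture to confirm they stayed put.

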